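Turn the supply carousel to bring the tub to the front

TASK

Spin the supply carousel by gently pushing its rim, or the steel finger posts on the rim, with the fingertips until the tall, broad round tub with the screw lid stands at the front, squarely in line with the arrow on the tongue of the base. Push only the carousel: do not touch or lift anything standing on it, let nothing on it slip or tip, and leave the things on the table around it where they are. Then leave it at rest and draw the hand clear.

Things in the scene. Friction and masses are not known exactly. Their poses are not given: they have to be found in the camera images.
- station: fixed base of the carousel: plywood board 270 x 270 x 12 mm, mostly hidden under the tray. Origin on the turning axis at table height; z up. Its -x axis is the FRONT: there a 30 mm wide tongue with a dark steel arrow sticks out from under the tray, to 230 mm from the axis, at most 18 mm high, roughly on the robot's side
- tray: turning tray: grey disc of radius 162 mm, underside 30 mm and top 50 mm above the table. Origin on the turning axis at its underside; z up. Turns either way, several turns; light friction (about 1 N at the rim) soon stops it when released. Five loose things stand on it at 72 degree steps, centres 85 mm from the axis, tops at most 125 mm above the table; the tub is on the tray's -x axis
- post0_top (a point): top centre, 92 mm above the table, of one of six equal upright steel finger posts on the tray's rim: 18 mm diameter, 42 mm tall above the disc, 150 mm from the axis, turning with the tray. They stand at 30 (this one), 90, 150, 210, 270 and 330 degrees from the tray's x axis, counter-clockwise seen from above
- tub_center (a point): centre (half-way up) of the tub that is wanted at the front: white round tub with a broad screw lid, 60 mm diameter, 75 mm tall, loose, standing on the tray; the only thing there that is both round, broad and tall. Its bottom is 37.5 mm below this point
- tub_place (a point): point fixed to the tray at the tub's place: coincides with the tub's centre as long as the tub has not slipped on the tray
- tray_center (a point): point on the turning axis on the tray's top face, 50 mm above the table
- carton_a: paper-white carton 46 x 46 x 70 mm standing on the tray, loose, 85 mm from the axis; origin at the centre of its underside, z up
- slim: slim white bottle, 36 mm diameter, 72 mm tall, standing on the tray, loose, 85 mm from the axis; origin at the centre of its underside, z up
- tin: low white round tin, 46 mm diameter, only 30 mm tall, standing on the tray, loose, 85 mm from the axis; origin at the centre of its underside, z up
- carton_b: cardboard carton 50 x 38 x 55 mm standing on the tray, loose, 85 mm from the axis; origin at the centre of its underside, z up
- tape: roll of packing tape lying flat beside the carousel, 90 mm diameter, 24 mm high, loose; origin at the centre of its underside
- carton_c: white carton 100 x 70 x 50 mm on the table beside the carousel, loose; origin at the centre of its underside
- stapler: black stapler 130 x 34 x 50 mm on the table beside the carousel, loose; origin at the centre of its underside
- tub: the same tub; origin at the centre of its underside, z up

How it is judged:
By the outcome, as a careful person would: the job done as asked, in the order asked, and still so for the second after the job is handed in, with the robot touching nothing.
It also fails if it takes over 61 s, if anything falls off the work surface, if the arm or the gripper's body presses on something with over 40 N, if the wrist force passes 120 N, or if a joint passes its speed limit or range.

ROBOT

A 7-joint arm with a two-finger parallel gripper is mounted at the origin on the work surface. World frame = base frame: x ahead of the robot, y to its left, z up, the work surface at z = 0. Lengths are in m, angles in rad, forces in N, time in s.
With the tool pointing down it reaches from about 0.4 to 0.875 m from the base axis. Payload 6.5 kg.
Tool frame: the origin (TCP) lies on the centre line of the jaws, within the pads' length; the fingertips stand 8 mm ahead of it and the grasp point (between the pads) lies 11 mm behind it; z points along the fingers, y is the line along which they close (so a half turn about z gives the same grasp; the last joint's range is limited). The gripper opens to 88 mm and grips with 3 to 60 N. Pads are 18 mm wide; open, the fingers measure 123 mm over their backs; the gripper's body (75 mm by 187 mm) begins 45 mm behind the grasp point.
Start: joints at [1.271, 0.536, -0.004, 1.538, 0.003, 1.067, -0.071], TCP at [0.151, -0.632, 0.247] pointing down, gripper open.
Joint ranges: [-2.7, 2.7], [-0.37, 2.16], [-1.27, 1.26], [0.24, 2.4], [-1.31, 4.45], [0.19, 1.91], [-2.76, 2.76]. Speed limits (rad/s): [2.39, 2.39, 3.14, 3.14, 3.14, 3.14, 3.14].

INTERFACE

Orientations are given as a 3x3 rotation matrix whose columns are the frame's x, y, z axes.
In Python, from station import env gives the robot as it stands. The module is installed in compiled form; this text tells all that it offers.
- The arm moves only by the tool drive_tool, never from a script. Its argument "series" is text: rows parted by semicolons, each of 6 numbers parted by spaces: the shift along the world's x, y, z in cm, then the turn, a rotation vector about the world's x, y, z in degrees. In form: tx ty tz rx ry rz; .... A call has 1 to 5 rows; each row is the pose to reach, as a shift and turn from the pose commanded when the call began; what a row does not reach only later rows make up. A row lasts 1/12 s, in which the tool goes at most 41.7 mm and 7.16 degrees, less where a joint would pass 70% of its speed; a pose out of reach is approached as far as the arm can. A call with a gripper value outside its range is refused whole. "claw" is the finger opening in cm, from 0 to 8.81, set as the call begins (left out, the last holds). The fingers move at their own pace and stop on an object; "squeeze" is the grip in N (left out, the last holds). Time passes only in rows, so rows that repeat a pose let the fingers close. It gives the time, the measured TCP pose, the force, the opening and the grip force at its end, in the units of the state.
- env.get_state(): the state, without advancing time (a new reading comes with each control period).
- env.read_camera(name): name is "scene" or "top" or "wrist"; returns a dict with "image" (480x640x3 uint8, red, green, blue), "fovy" (degrees; the focal length in pixels is half the picture's height over the tangent of half this angle, whatever the lens; pixels are square), "cx", "cy" (the principal point, pixels), "R" (3x3) and "t" (3): a world point X has camera coordinates R X + t. Camera axes: x right, y down, z forward; pixel columns grow to the right and rows downward; lengths in m; the calibration is good to about 2 mm. A picture is of the moment at which its call begins. There is no depth.
- env.hand_in(): hands the job in; it is judged then, once.
Trained networks look in a picture, given as the dict that the camera call returned (one of the last four; its "shot" number tells which), for a name from the list of things; names that differ only in an ending like _2 or _b are one class to them, and where a whole thing is asked for, a point or a joint stands for the part that bears it (a point fixed in the world has none). Each returns a list of dicts, best first, with "confidence" (0 to 1); they miss things now and then, are a little off and sometimes report something else, mostly with a low value. They report only what shows in the picture. A call takes as long as a camera call.
- env.silhouettes(picture, target): "pixels" (480x640 bool, what is visible of it).
- env.spot_point(picture, target): "at" ([x, y, z] in m, in world coordinates, good to about 4 mm: a listed point, or the origin of a listed thing).
The state is a dict: "clock": time; "qpos": joint angles; "qd": joint speeds; "tau": joint torques, N m; "tcp_pos": TCP position; "eef_rot": TCP orientation; "wrist_force": force on the tool from outside, world axes, zero at the start; "moment": the same for the moment, N m; "grip_width": opening from 0.0 (shut) to 1.0 (fully open); "grasp_force": force on a finger pad.
Only numpy, scipy, OpenCV 4.12 (cv2) and the standard library are available. Lean on these libraries where they do the work, as an engineer would, in place of code of your own. Each camera call takes 0.05 s, during which the arm holds its last target. There are 200 camera calls.

## Working session

There is one attempt and no reset: what is moved stays moved. The work goes in short steps, Python scripts to look and compute and a tool call to move; the robot and the scene stay as the last step left them, time stands still between calls to the robot, and variables do not carry over. Pictures are saved under pics/ and viewed, at most 10 in all, crops included, and the job is handed in when it is done.

Besides the shell and the picture viewer there is one more tool, called after "Emit:" by a JSON object that holds its "op" and its "data", one argument or row to a line. drive_tool: Moves the arm, as the interface text tells. Its arguments: {"type":"object","properties":{"series":{"type":"string"},"claw":{"type":"number"},"squeeze":{"type":"number"}},"required":["series"]}

```bash
mkdir -p pics; cat > h.py <<'E'
from station import env
import numpy as np, cv2
def look(cams=("scene","top"),names=("tray_center","tub_center","post0_top","station"),save=None):
    for c in cams:
        p=env.read_camera(c)
        if save: cv2.imwrite(f"pics/{save}_{c}.png",p["image"][:,:,::-1])
        for n in names:
            r=env.spot_point(p,n)
            print(c,n,[(np.round(d["at"],3).tolist(),round(d["confidence"],2)) for d in r[:3]])
E
python3 - <<'E'
from h import *
look(names=("tray_center","tub_center","post0_top","station","tray","tape","carton_c","stapler","tub","slim","tin"),save="a")
s=env.get_state();print(s["clock"],s["tcp_pos"],s["eef_rot"],s["wrist_force"])
E
```

```text
scene tray_center [([0.557, -0.025, 0.052], 0.8)]
scene tub_center [([0.632, -0.062, 0.084], 0.55)]
scene post0_top [([0.405, -0.032, 0.094], 0.69)]
scene station []
scene tray [([0.552, -0.027, 0.03], 0.58), ([0.517, -0.317, 0.002], 0.18)]
scene tape [([0.297, 0.156, 0.003], 0.69)]
scene carton_c [([0.474, -0.038, 0.053], 0.73), ([0.518, -0.32, 0.003], 0.7), ([0.614, 0.038, 0.052], 0.64)]
scene stapler [([0.484, 0.214, 0.001], 0.74)]
scene tub [([0.632, -0.063, 0.048], 0.69)]
scene slim [([0.516, 0.051, 0.045], 0.57)]
scene tin [([0.542, -0.109, 0.05], 0.58)]
top tray_center [([0.553, -0.026, 0.054], 0.95), ([0.628, -0.061, 0.051], 0.73)]
top tub_center [([0.631, -0.061, 0.086], 0.59)]
top post0_top [([0.403, -0.038, 0.096], 0.89)]
top station []
top tray [([0.554, -0.025, 0.032], 0.85)]
top tape [([0.3, 0.151, -0.0], 0.62)]
top carton_c [([0.47, -0.038, 0.048], 0.82), ([0.52, -0.321, 0.003], 0.82), ([0.613, 0.041, 0.051], 0.58)]
top stapler [([0.485, 0.215, -0.001], 0.94)]
top tub [([0.629, -0.062, 0.052], 0.88), ([0.482, 0.212, 0.001], 0.5)]
top slim [([0.515, 0.051, 0.048], 0.71), ([0.632, -0.062, 0.085], 0.35)]
top tin [([0.544, -0.111, 0.05], 0.87)]
1.2 [ 0.15055761 -0.63230804  0.24669492] [[ 9.72797369e-01  2.31657672e-01 -2.98602951e-05]
 [ 2.31657673e-01 -9.72797369e-01  2.39240161e-05]
 [-2.35058346e-05 -3.01905864e-05 -9.99999999e-01]] [-0.87257179  0.51087458 -0.08939669]
```

View pics/a_top.png

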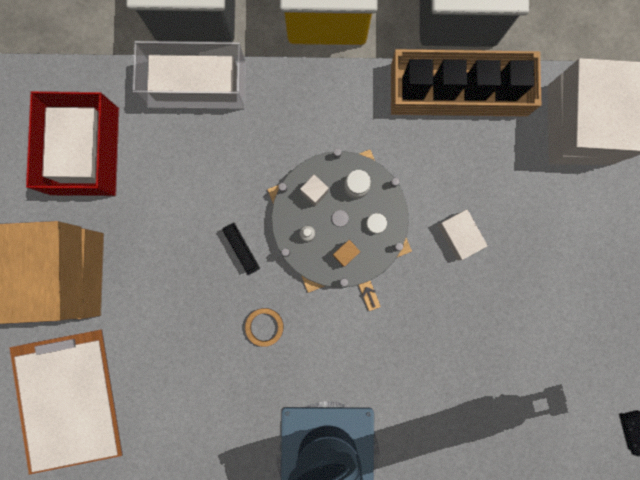

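View pics/a_scene.png

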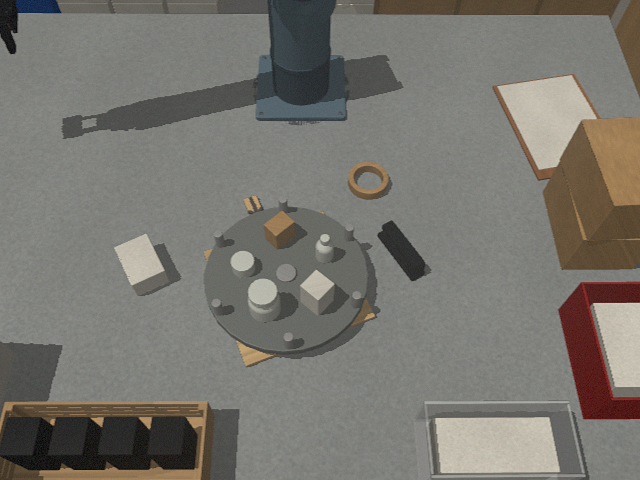

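The top view shows the tray centre at (340,218), the tub at (357,183), and the tongue and arrow at (370,297). The tub has to go roughly 134° clockwise. Next I'll measure the front angle from the board's wood pixels and refine the post angle.

```bash
cat >> h.py <<'E'
def deproj(p,uv,z):
    f=240/np.tan(np.radians(p["fovy"]/2)); uv=np.atleast_2d(uv).astype(float)
    d=np.c_[(uv-[p["cx"],p["cy"]])/f,np.ones(len(uv))]@p["R"]   # R^T d
    o=-p["R"].T@p["t"]; return (o+d*((z-o[2])/d[:,2])[:,None])[:,:2]
E
python3 - <<'E'
from h import *
p=env.read_camera("top"); im=p["image"]; C=np.array([.555,-.026])
hsv=cv2.cvtColor(im,cv2.COLOR_RGB2HSV); m=((hsv[...,1]>90)&(hsv[...,0]<25)&(hsv[...,2]>60))
v,u=np.nonzero(m); X=deproj(p,np.c_[u,v],.012); d=X-C; r=np.hypot(*d.T); a=np.degrees(np.arctan2(d[:,1],d[:,0]))
k=(r>.16)&(r<.24)
for lo in range(-180,180,15):
    s=k&(a>=lo)&(a<lo+15)
    if s.sum()>3: print(lo,s.sum(),"mean ang",a[s].mean().round(1),"rmax",r[s].max().round(3),"ang far",a[s][np.argsort(r[s])[-4:]].round(1))
# tongue: pixels, narrow band
t=k&(abs((a+160+180)%360-180)<12)
for q in (.17,.18,.19,.2,.21,.22,.23): 
    s=t&(abs(r-q)<.006); print(q,s.sum(),(a[s].min()+a[s].max())/2 if s.any() else 0, np.ptp(a[s]) if s.any() else 0)
# tray disc ellipse centre (dark grey)
r2=env.silhouettes(p,"tray")[0]["pixels"]; c=max(cv2.findContours(r2.astype(np.uint8),0,1)[0],key=len)[:,0]
h=deproj(p,cv2.convexHull(c)[:,0],.05); print("disc",cv2.minEnclosingCircle(h.astype(np.float32)))
cv2.imwrite("pics/b.png",cv2.resize(im[140:325,245:435,::-1],None,fx=3,fy=3,interpolation=2))
E
```

```text
-165 255 mean ang -158.7 rmax 0.227 ang far [-158.1 -161.4 -159.5 -156.2]
-120 93 mean ang -112.8 rmax 0.183 ang far [-113.5 -111.8 -112.5 -113.2]
-30 62 mean ang -21.4 rmax 0.187 ang far [-21.8 -22.5 -20.8 -21.5]
60 89 mean ang 67.6 rmax 0.192 ang far [66.7 68.4 67.7 67. ]
135 13 mean ang 148.5 rmax 0.172 ang far [149.1 148.4 149.5 149.9]
150 129 mean ang 156.4 rmax 0.188 ang far [154.9 156.5 155.8 155.2]
0.17 55 -158.89187680017977 9.891665842493182
0.18 18 -158.67266598009553 9.453244202324669
0.19 38 -158.617079675782 8.261509214991833
0.2 49 -158.6995996321446 8.50171158772676
0.21 51 -158.64529954994933 7.981682940861106
0.22 54 -158.63910713536438 7.519617426911111
0.23 14 -158.67431548110676 6.567106319050964
disc ((0.5579745769500732, -0.023746225982904434), 0.16418300569057465)
```

View pics/b.png

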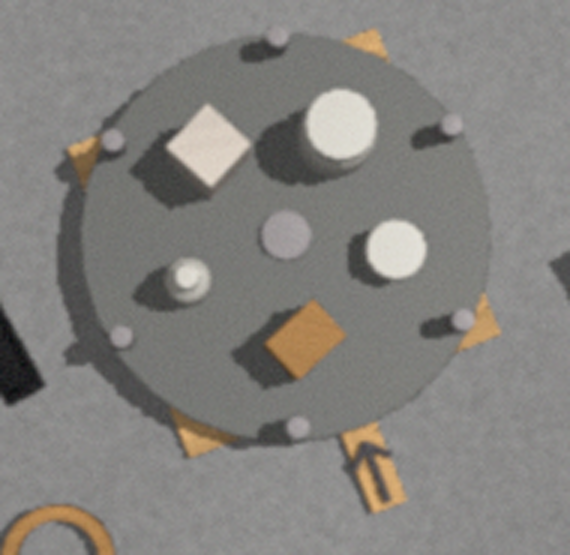

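The enlarged view shows post tops at crop (277,38), (452,125), (463,320), (298,428), (122,337), (113,140), the tub lid at (341,124), and the arrow on the tongue at (373,470).

```bash
python3 - <<'E'
from h import *
p=env.read_camera("top")
P=np.array([(277,38),(452,125),(463,320),(298,428),(122,337),(113,140)])/3.+[244.7,139.7]
X=deproj(p,P,.092); C=X.mean(0); d=X-C; print("C",C,np.hypot(*d.T).round(3)); a=np.degrees(np.arctan2(d[:,1],d[:,0])); print(a.round(1), X.round(3))
ph=np.degrees(np.angle(np.exp(6j*np.radians(a)).mean()))/6; print("phase",ph)
t=deproj(p,np.array([341,124])/3.+[244.7,139.7],.125)[0]-C; print("tub",np.hypot(*t),np.degrees(np.arctan2(t[1],t[0])))
g=deproj(p,np.array([[388,506],[361,432]])/3.+[244.7,139.7],.015)-C; print("tongue",np.degrees(np.arctan2(g[:,1],g[:,0])),np.hypot(*g.T))
E
```

```text
C [ 0.55562644 -0.02320829] [0.149 0.15  0.15  0.15  0.15  0.15 ]
[   3.6  -56.6 -116.6 -176.6  123.4   63.1] [[ 0.704 -0.014]
 [ 0.638 -0.149]
 [ 0.489 -0.157]
 [ 0.406 -0.032]
 [ 0.473  0.102]
 [ 0.624  0.111]]
phase 3.3797423084357807
tub 0.08556835023213132 -26.382192381504012
tongue [-158.19591728 -157.66185894] [0.22741123 0.16498217]
```

Emit:
{"op": "drive_tool", "data": {
  "series": "2.2 2.5 0 0 0 6.8; 4.4 5 0 0 0 13.6; 6.7 7.4 0 0 0 20.4; 8.9 9.9 0 0 0 27.2; 11.1 12.4 0 0 0 34",
  "claw": 3.4
}}

```text
clock: 1.77
tcp_pos: [0.2625, -0.5071, 0.2469]
eef_rot: [[0.673, 0.74, 0.0], [0.74, -0.673, -0.0], [-0.0, 0.0, -1.0]]
wrist_force: [0.7, 0.5, 0.7]
grip_width: 0.647
grasp_force: 0.0
```

Emit:
{"op": "drive_tool", "data": {
  "series": "2.2 2.5 0 0 0 6.8; 4.4 5 0 0 0 13.6; 6.7 7.4 0 0 0 20.4; 8.9 9.9 0 0 0 27.2; 11.1 12.4 0 0 0 34"
}}

```text
clock: 2.18
tcp_pos: [0.3735, -0.3832, 0.247]
eef_rot: [[0.144, 0.99, 0.0], [0.99, -0.144, -0.001], [-0.001, 0.0, -1.0]]
wrist_force: [-0.5, -0.3, 0.3]
grip_width: 0.386
grasp_force: 0.0
```

Emit:
{"op": "drive_tool", "data": {
  "series": "2.2 2.5 0 0 0 6.8; 4.4 5 0 0 0 13.6; 6.7 7.4 0 0 0 20.4; 8.9 9.9 0 0 0 27.2; 11.1 12.4 0 0 0 34"
}}

```text
clock: 2.6
tcp_pos: [0.4845, -0.2592, 0.247]
eef_rot: [[-0.434, 0.901, 0.0], [0.901, 0.434, -0.0], [-0.001, 0.0, -1.0]]
wrist_force: [0.3, -1.2, -0.5]
grip_width: 0.388
grasp_force: 0.0
```

Emit:
{"op": "drive_tool", "data": {
  "series": "2.2 2.5 0 0 0 6.8; 4.4 5 0 0 0 13.6; 6.7 7.4 0 0 0 20.4; 8.9 9.9 0 0 0 27.2; 11.1 12.4 0 0 0 34"
}}

```text
clock: 3.02
tcp_pos: [0.5955, -0.1353, 0.2468]
eef_rot: [[-0.863, 0.505, 0.0], [0.505, 0.863, -0.0], [-0.0, -0.0, -1.0]]
wrist_force: [-0.2, -0.5, 0.8]
grip_width: 0.39
grasp_force: 0.0
```

Emit:
{"op": "drive_tool", "data": {
  "series": "2.2 2.5 0 0 0 6.8; 4.4 5 0 0 0 13.6; 6.7 7.4 0 0 0 20.4; 8.9 9.9 0 0 0 27.2; 11.1 12.1 0 0 0 34"
}}

```text
clock: 3.43
tcp_pos: [0.7065, -0.0137, 0.2466]
eef_rot: [[-0.998, -0.065, -0.0], [-0.065, 0.998, 0.0], [0.0, 0.0, -1.0]]
wrist_force: [-0.1, -0.1, 0.5]
grip_width: 0.387
grasp_force: 0.0
```

Emit:
{"op": "drive_tool", "data": {
  "series": "0 0 -3 0 0 0; 0 0 -6 0 0 0; 0 0 -8 0 0 0; 0 0 -9.5 0 0 0; 0 0 -9.5 0 0 0"
}}

```text
clock: 3.85
tcp_pos: [0.7037, -0.016, 0.148]
eef_rot: [[-0.998, -0.059, -0.005], [-0.059, 0.998, -0.001], [0.005, -0.0, -1.0]]
wrist_force: [-0.2, -0.5, -0.7]
grip_width: 0.388
grasp_force: 0.0
```

```bash
python3 - <<'E'
from h import *
look(("wrist",),("post0_top",),save="c")
look(("scene",),("post0_top",),save="c")
E
```

```text
wrist post0_top []
scene post0_top [([0.629, -0.062, 0.083], 0.71)]
```

View pics/c_wrist.png

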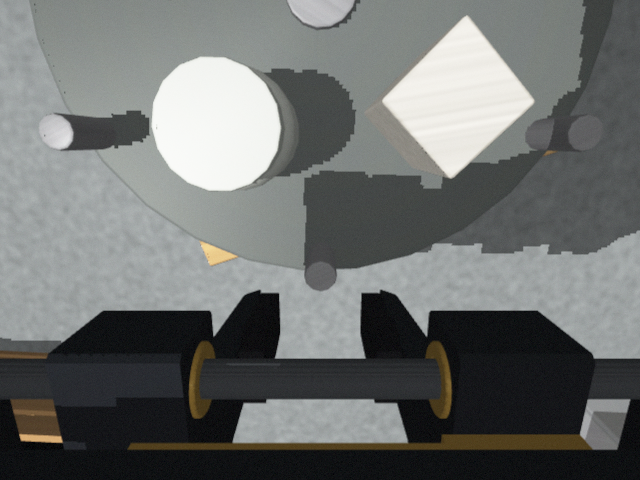

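View pics/c_scene.png

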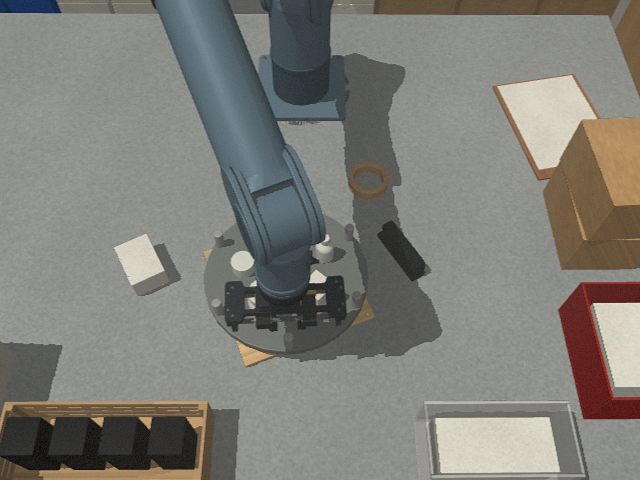

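The wrist view has the post at (320,276), midway between the fingers at columns 280 and 361. I'll check the radial offset.

```bash
python3 - <<'E'
from h import *
p=env.read_camera("wrist"); s=env.get_state()
print(deproj(p,[[320,276],[57,132]],.092),s["tcp_pos"],s["clock"],s["qpos"].round(2) if hasattr(s["qpos"],'round') else s["qpos"])
E
```

```text
[[ 0.70916247 -0.01636865]
 [ 0.64030004 -0.15316559]] [ 0.70668662 -0.01522497  0.15375892] 4.1 [ 0.38  0.84 -0.72  1.41  0.58  1.1   1.2 ]
```

Emit:
{"op": "drive_tool", "data": {
  "series": "0 0 -2 0 0 0; 0 0 -4 0 0 0; 0 0 -5.8 0 0 0; 0 0 -6.8 0 0 0; 0 0 -7.2 0 0 0"
}}

```text
clock: 4.52
tcp_pos: [0.7052, -0.0155, 0.079]
eef_rot: [[-0.998, -0.059, -0.001], [-0.059, 0.998, -0.0], [0.001, -0.0, -1.0]]
wrist_force: [-0.4, -0.6, 0.5]
grip_width: 0.387
grasp_force: 0.0
```

Emit:
{"op": "drive_tool", "data": {
  "series": "0 0 0 0 0 0; 0 0 0 0 0 0"
}}

```text
clock: 4.68
tcp_pos: [0.7064, -0.0151, 0.081]
eef_rot: [[-0.998, -0.059, 0.002], [-0.059, 0.998, 0.0], [-0.002, 0.0, -1.0]]
wrist_force: [0.6, -0.6, 0.4]
grip_width: 0.389
grasp_force: 0.0
```

```bash
python3 - <<'E'
import numpy as np
C=np.array([.5556,-.0232]);R=.151
# start cmd 3.4deg; step list degrees
a0=3.4
steps=[[1,3,6,10,14]]+[[4,8,12,16,20]]*5+[[4,8,11.5,14,15.5]]
for st in steps:
    f=lambda a:C+R*np.array([np.cos(np.radians(a)),np.sin(np.radians(a))])
    print("; ".join("%.2f %.2f 0 0 0 %.1f"%(*(100*(f(a0-s)-f(a0))),-s) for s in st)); a0-=st[-1]; print(a0,f(a0))
E
```

```text
0.01 -0.26 0 0 0 -1.0; 0.03 -0.79 0 0 0 -3.0; 0.01 -1.58 0 0 0 -6.0; -0.07 -2.63 0 0 0 -10.0; -0.23 -3.67 0 0 0 -14.0
-10.6 [ 0.70402324 -0.05097665]
-0.23 -1.03 0 0 0 -4.0; -0.53 -2.04 0 0 0 -8.0; -0.90 -3.03 0 0 0 -12.0; -1.34 -3.98 0 0 0 -16.0; -1.85 -4.91 0 0 0 -20.0
-30.6 [ 0.68557205 -0.10006525]
-0.57 -0.89 0 0 0 -4.0; -1.20 -1.73 0 0 0 -8.0; -1.88 -2.53 0 0 0 -12.0; -2.62 -3.28 0 0 0 -16.0; -3.41 -3.98 0 0 0 -20.0
-50.6 [ 0.65144431 -0.13988277]
-0.84 -0.64 0 0 0 -4.0; -1.72 -1.22 0 0 0 -8.0; -2.64 -1.74 0 0 0 -12.0; -3.59 -2.19 0 0 0 -16.0; -4.57 -2.57 0 0 0 -20.0
-70.6 [ 0.60575633 -0.16562662]
-1.01 -0.32 0 0 0 -4.0; -2.03 -0.56 0 0 0 -8.0; -3.07 -0.73 0 0 0 -12.0; -4.12 -0.83 0 0 0 -16.0; -5.17 -0.86 0 0 0 -20.0
-90.6 [ 0.55401876 -0.17419172]
-1.05 0.05 0 0 0 -4.0; -2.10 0.17 0 0 0 -8.0; -3.14 0.36 0 0 0 -12.0; -4.16 0.63 0 0 0 -16.0; -5.15 0.96 0 0 0 -20.0
-110.6 [ 0.50247191 -0.16454499]
-0.97 0.41 0 0 0 -4.0; -1.92 0.88 0 0 0 -8.0; -2.71 1.34 0 0 0 -11.5; -3.26 1.71 0 0 0 -14.0; -3.58 1.93 0 0 0 -15.5
-126.1 [ 0.46663135 -0.14520647]
```

Emit:
{"op": "drive_tool", "data": {
  "series": "0.01 -0.2 0 0 0 -0.8; 0.02 -0.4 0 0 0 -1.5; 0.02 -0.6 0 0 0 -2.3; 0.02 -0.85 0 0 0 -3.2; 0.02 -1.12 0 0 0 -4.2"
}}

```text
clock: 5.1
tcp_pos: [0.706, -0.0264, 0.0802]
eef_rot: [[-1.0, 0.016, 0.001], [0.016, 1.0, 0.001], [-0.001, 0.001, -1.0]]
wrist_force: [0.3, 1.4, 1.5]
grip_width: 0.391
grasp_force: 0.4
```

Emit:
{"op": "drive_tool", "data": {
  "series": "-0.01 -0.4 0 0 0 -1.5; -0.04 -0.85 0 0 0 -3.2; -0.1 -1.4 0 0 0 -5.3; -0.17 -1.98 0 0 0 -7.6; -0.25 -2.55 0 0 0 -9.8"
}}

```text
clock: 5.52
tcp_pos: [0.7033, -0.0526, 0.0798]
eef_rot: [[-0.982, 0.188, 0.0], [0.188, 0.982, 0.0], [-0.0, 0.0, -1.0]]
wrist_force: [-0.3, 0.7, 0.8]
grip_width: 0.382
grasp_force: 0.4
```

```bash
python3 - <<'E'
from h import *
look(("wrist",),("tub","post0_top"),save="d")
look(("top",),("tub","tub_center"))
print(env.get_state()["tcp_pos"],env.get_state()["wrist_force"])
E
```

```text
wrist tub [([0.62, -0.075, 0.048], 0.69)]
wrist post0_top []
top tub [([0.62, -0.081, 0.053], 0.57)]
top tub_center []
[ 0.70318223 -0.05175665  0.07961551] [ 0.23615667  0.30011887 -0.25287297]
```

View pics/d_wrist.png

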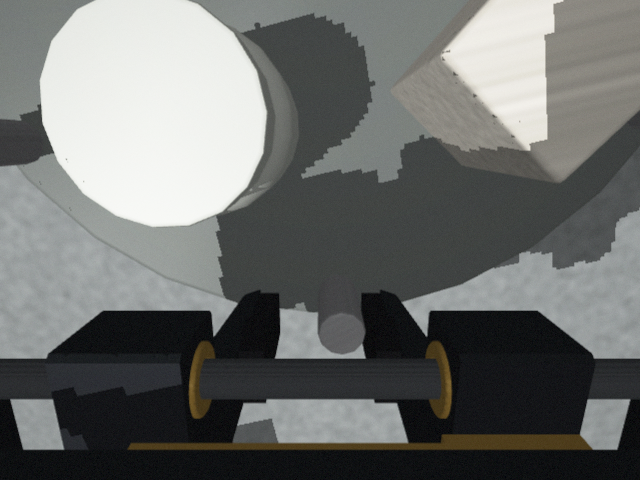

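The post at (341,333) rests against the right finger, both are clear of the things on the tray, and the tray is turning. I'll continue along the circle.

Emit:
{"op": "drive_tool", "data": {
  "series": "-0.1 -0.51 0 0 0 -2; -0.28 -1.27 0 0 0 -5; -0.6 -2.2 0 0 0 -8.6; -1.0 -3.25 0 0 0 -12.8; -1.46 -4.22 0 0 0 -17"
}}

```text
clock: 6.23
tcp_pos: [0.6886, -0.0942, 0.0797]
eef_rot: [[-0.884, 0.467, 0.0], [0.467, 0.884, 0.001], [0.0, 0.001, -1.0]]
wrist_force: [0.4, 1.2, -0.0]
grip_width: 0.385
grasp_force: 0.5
```

Emit:
{"op": "drive_tool", "data": {
  "series": "-0.52 -0.9 0 0 0 -4; -1.12 -1.76 0 0 0 -8; -1.77 -2.58 0 0 0 -12; -2.48 -3.35 0 0 0 -16; -3.24 -4.08 0 0 0 -20"
}}

```text
clock: 6.65
tcp_pos: [0.6564, -0.1355, 0.0798]
eef_rot: [[-0.671, 0.742, 0.001], [0.742, 0.671, 0.0], [-0.001, 0.001, -1.0]]
wrist_force: [0.6, 0.4, -0.5]
grip_width: 0.386
grasp_force: 0.6
```

Emit:
{"op": "drive_tool", "data": {
  "series": "-0.82 -0.69 0 0 0 -4; -1.67 -1.32 0 0 0 -8; -2.55 -1.87 0 0 0 -12; -3.48 -2.36 0 0 0 -16; -4.43 -2.78 0 0 0 -20"
}}

```text
clock: 7.07
tcp_pos: [0.612, -0.1634, 0.0799]
eef_rot: [[-0.376, 0.927, 0.001], [0.927, 0.376, -0.0], [-0.001, 0.001, -1.0]]
wrist_force: [1.5, 0.1, -0.8]
grip_width: 0.386
grasp_force: 0.6
```

```bash
python3 - <<'E'
from h import *
look(("top","scene"),("tub","tray_center"))
s=env.get_state();t=s["tcp_pos"];d=t[:2]-np.array([.5556,-.0232]);print(t,s["wrist_force"],np.hypot(*d),np.degrees(np.arctan2(d[1],d[0])),s["qpos"])
E
```

```text
top tub [([0.546, -0.108, 0.052], 0.91)]
top tray_center [([0.554, -0.026, 0.048], 0.64)]
scene tub [([0.543, -0.111, 0.049], 0.66)]
scene tray_center [([0.556, -0.021, 0.052], 0.55)]
[ 0.61264711 -0.16217236  0.07982702] [ 1.19618985 -0.78269153 -0.77563738] 0.150225465432409 -67.68221944549117 [ 0.47607496  0.75701197 -0.41630252  1.66567134  0.39552845  0.80291509
  0.27576578]
```

Emit:
{"op": "drive_tool", "data": {
  "series": "-0.75 -0.27 0 0 0 -3; -1.75 -0.6 0 0 0 -7; -3.03 -0.89 0 0 0 -12; -4.07 -1.05 0 0 0 -16; -5.12 -1.13 0 0 0 -20"
}}

```text
clock: 7.78
tcp_pos: [0.5612, -0.1736, 0.0798]
eef_rot: [[-0.04, 0.999, 0.001], [0.999, 0.04, 0.0], [0.0, 0.001, -1.0]]
wrist_force: [1.5, 0.2, -0.7]
grip_width: 0.384
grasp_force: 0.4
```

Emit:
{"op": "drive_tool", "data": {
  "series": "-1.05 -0.01 0 0 0 -4; -2.11 0.06 0 0 0 -8; -3.15 0.2 0 0 0 -12; -4.18 0.41 0 0 0 -16; -5.2 0.69 0 0 0 -20"
}}

```text
clock: 8.2
tcp_pos: [0.5095, -0.1668, 0.0799]
eef_rot: [[0.304, 0.953, 0.002], [0.953, -0.304, 0.0], [0.001, 0.001, -1.0]]
wrist_force: [1.6, 0.5, -1.1]
grip_width: 0.387
grasp_force: 0.5
```

Emit:
{"op": "drive_tool", "data": {
  "series": "-0.99 0.35 0 0 0 -4; -1.84 0.72 0 0 0 -7.5; -2.55 1.07 0 0 0 -10.5; -3.01 1.33 0 0 0 -12.5; -3.35 1.53 0 0 0 -14"
}}

```text
clock: 8.62
tcp_pos: [0.4758, -0.1512, 0.0798]
eef_rot: [[0.524, 0.852, 0.001], [0.852, -0.524, 0.0], [0.001, 0.001, -1.0]]
wrist_force: [0.1, 1.0, -0.3]
grip_width: 0.385
grasp_force: 0.4
```

```bash
python3 - <<'E'
from h import *
look(("top","scene"),("tub","tin","carton_a"),save="e")
look(("wrist",),("tub",),save="e")
s=env.get_state();t=s["tcp_pos"];d=t[:2]-np.array([.5556,-.0232]);print(t,s["wrist_force"],np.hypot(*d),np.degrees(np.arctan2(d[1],d[0])))
E
```

```text
top tub [([0.486, 0.213, 0.001], 0.31)]
top tin [([0.493, 0.03, 0.051], 0.73), ([0.635, -0.03, 0.047], 0.37)]
top carton_a [([0.519, -0.322, 0.001], 0.91), ([0.485, 0.211, -0.002], 0.68), ([0.588, 0.054, 0.047], 0.65)]
scene tub [([0.487, -0.067, 0.052], 0.93), ([0.491, 0.031, 0.052], 0.48)]
scene tin [([0.49, 0.032, 0.051], 0.82)]
scene carton_a [([0.518, -0.316, -0.001], 0.74), ([0.572, -0.109, 0.051], 0.7), ([0.592, 0.054, 0.053], 0.57)]
wrist tub [([0.481, -0.065, 0.049], 0.84)]
[ 0.47541765 -0.15203977  0.07969556] [-0.02289977 -0.93931454 -0.22116263] 0.1517527445047089 -121.89572508249562
```

View pics/e_wrist.png

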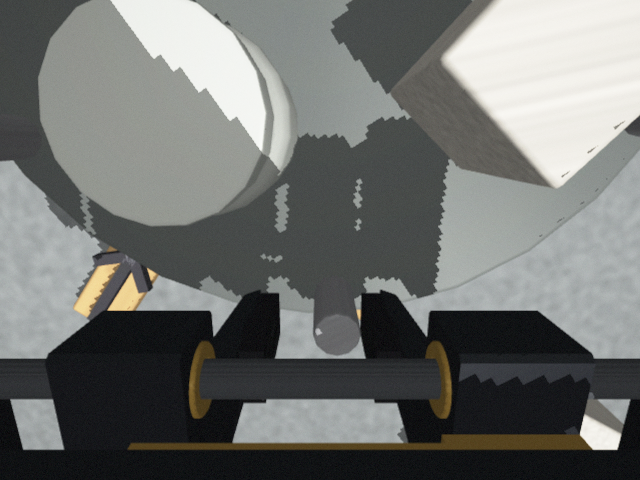

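The post at (336,333) sits just off the right finger, and the tub is still in the same place relative to the post. The arrow shows at (120,285).

```bash
python3 - <<'E'
from h import *
p=env.read_camera("wrist")
C=np.array([.5556,-.0232])
m=env.silhouettes(p,"tub")
for uv,z in (([336,333],.092),([156,109],.125),([341,333],.092)):
    d=deproj(p,[uv],z)[0]-C; print(uv,d+C,np.hypot(*d),np.degrees(np.arctan2(d[1],d[0])))
p=env.read_camera("top"); print([ (q["confidence"],q["pixels"].sum()) for q in env.silhouettes(p,"tray")][:1])
E
```

```text
[336, 333] [ 0.48024948 -0.15550522] 0.15225758608919152 -119.66239278792008
[156, 109] [ 0.4823541  -0.06839577] 0.08606752536315469 -148.32368468190498
[341, 333] [ 0.48181897 -0.15646746] 0.152328124015891 -118.97028361504628
[(0.95, np.int64(11649))]
```

Emit:
{"op": "drive_tool", "data": {
  "series": "-0.33 0.21 0 0 0 -1.5; -0.71 0.46 0 0 0 -3.2; -1.07 0.72 0 0 0 -4.9; -1.38 0.96 0 0 0 -6.4; -1.59 1.13 0 0 0 -7.4"
}}

```text
clock: 9.73
tcp_pos: [0.4591, -0.1403, 0.0798]
eef_rot: [[0.631, 0.776, 0.0], [0.776, -0.631, -0.0], [0.0, 0.0, -1.0]]
wrist_force: [0.9, -0.6, 0.4]
grip_width: 0.387
grasp_force: 0.4
```

Emit:
{"op": "drive_tool", "data": {
  "series": "0 0 0 0 0 0; 0 0 2 0 0 0; 0 0 5 0 0 0; 0 0 8 0 0 0; 0 0 10 0 0 0"
}}

```text
clock: 10.15
tcp_pos: [0.4599, -0.1407, 0.1819]
eef_rot: [[0.629, 0.777, 0.002], [0.777, -0.629, -0.0], [0.001, 0.001, -1.0]]
wrist_force: [0.2, -0.8, 0.8]
grip_width: 0.386
grasp_force: 0.0
```

Emit:
{"op": "drive_tool", "data": {
  "series": "-1 -3 2 0 0 0; -2 -6 4 0 0 0; -3 -10 4 0 0 0; -4 -14 4 0 0 0; -5 -18 4 0 0 0"
}}

```text
clock: 10.57
tcp_pos: [0.4087, -0.3223, 0.2203]
eef_rot: [[0.629, 0.778, 0.001], [0.778, -0.629, -0.001], [-0.0, 0.001, -1.0]]
wrist_force: [1.0, -0.5, -0.3]
grip_width: 0.382
grasp_force: 0.0
```

```bash
python3 - <<'E'
from h import *
look(("top",),("tub","tub_center","tray_center","post0_top"),save="f")
look(("scene",),("tub","tub_center"),save="f")
im=cv2.imread("pics/f_top.png")
cv2.imwrite("pics/f.png",cv2.resize(im[140:325,245:435],None,fx=3,fy=3,interpolation=2))
E
```

```text
top tub [([0.471, -0.055, 0.05], 0.57)]
top tub_center [([0.477, -0.057, 0.089], 0.75)]
top tray_center [([0.554, -0.027, 0.052], 0.72), ([0.476, -0.058, 0.089], 0.41)]
top post0_top [([0.648, 0.09, 0.092], 0.85), ([0.486, 0.213, -0.0], 0.21)]
scene tub [([0.478, -0.056, 0.048], 0.83)]
scene tub_center [([0.476, -0.058, 0.084], 0.93)]
```

View pics/f.png

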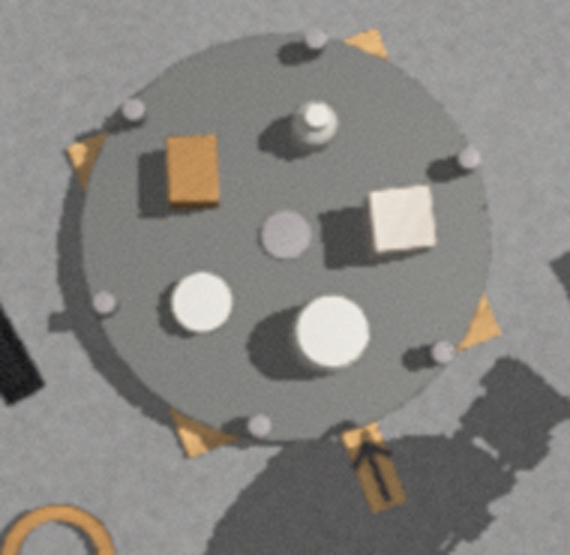

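The hand is clear. Posts are at (316,39), (470,158), (443,352), (259,426), (104,302), (134,110), the tub lid at (332,331), and the arrow at (373,468). The tub is a few degrees short.

```bash
cat >> h.py <<'E'
def phase(posts,lid):
    p=env.read_camera("top")
    f=lambda q,z:deproj(p,np.array(q)/3.+[244.7,139.7],z)
    X=f(posts,.092); C=X.mean(0); d=X-C; a=np.degrees(np.arctan2(d[:,1],d[:,0]))
    ph=np.degrees(np.angle(np.exp(6j*np.radians(a)).mean()))/6
    t=f(lid,.125)[0]-C
    print(C,a.round(1),np.hypot(*d.T).round(3),"phase",ph,"tub",np.hypot(*t),np.degrees(np.arctan2(t[1],t[0])))
    # board symmetry: wood pixels -> front direction
    h=cv2.cvtColor(p["image"],cv2.COLOR_RGB2HSV); m=(h[...,1]>90)&(h[...,0]<25)&(h[...,2]>40)
    v,u=np.nonzero(m); X=deproj(p,np.c_[u,v],.015)-C; r=np.hypot(*X.T); b=np.degrees(np.arctan2(X[:,1],X[:,0]))
    for q in (.19,.2,.21,.22):
        s=(abs(b+158)<9)&(abs(r-q)<.006); print("tongue",q,(b[s].min()+b[s].max())/2)
E
python3 -c "
from h import *
phase([(316,39),(470,158),(443,352),(259,426),(104,302),(134,110)],[(332,331)])"
```

```text
[ 0.55575497 -0.02333812] [  -7.9  -67.7 -127.7  172.1  112.    52.4] [0.149 0.15  0.15  0.15  0.15  0.149] phase -7.803855473698263 tub 0.08452775676816 -157.7494929607252
tongue 0.19 -158.10008139434234
tongue 0.2 -158.04069216672576
tongue 0.21 -158.01398571488926
tongue 0.22 -157.9045558824888
```

Measured from the six posts, the tub sits at −157.8° and the tongue at −158.0°, so it is aligned to within about 0.3°. I'll let the arm settle, then hand in.

Emit:
{"op": "drive_tool", "data": {
  "series": "0 -2 1 0 0 0; 0 -4 2 0 0 0; 0 -5 2 0 0 0; 0 -5 2 0 0 0; 0 -5 2 0 0 0"
}}

```text
clock: 11.43
tcp_pos: [0.4093, -0.3697, 0.239]
eef_rot: [[0.629, 0.777, -0.001], [0.777, -0.629, 0.001], [0.0, -0.001, -1.0]]
wrist_force: [-0.3, -0.2, -1.0]
grip_width: 0.386
grasp_force: 0.0
```

```bash
python3 -c "
from h import *
look(('top','scene'),('tub_center','stapler','tape','carton_c'))
print(env.hand_in())"
```

```text
top tub_center [([0.637, -0.042, 0.049], 0.73), ([0.522, -0.322, -0.0], 0.27)]
top stapler [([0.486, 0.21, -0.002], 0.61)]
top tape [([0.298, 0.15, 0.002], 0.86)]
top carton_c [([0.52, -0.32, -0.002], 0.75), ([0.598, 0.046, 0.045], 0.69), ([0.558, -0.108, 0.051], 0.59)]
scene tub_center [([0.477, -0.056, 0.086], 0.92)]
scene stapler [([0.486, 0.21, 0.002], 0.76)]
scene tape [([0.3, 0.156, -0.003], 0.58), ([0.489, 0.211, 0.001], 0.18)]
scene carton_c [([0.559, -0.104, 0.05], 0.76), ([0.601, 0.051, 0.05], 0.74), ([0.52, -0.319, -0.002], 0.72)]
the job is handed in; nothing more can be done
None
```

The tub now stands at the front, measured within about 0.3° of the arrow; I saw nothing slip on the tray, the things around it are where they were, and the job is handed in with the hand clear.

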